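Press a lid onto a moisture tin and hold it

ROBOT

A 6-joint arm with a two-finger parallel gripper is mounted at the origin on a cart in front of the work surface, level with it; the furniture and walls round the work are solid. World frame = base frame: x ahead of the robot, y to its left, z up, the work surface at z = 0. Lengths are in m, angles in rad, forces in N, time in s.
With the tool pointing down it reaches from about 0.375 to 0.9 m from the base axis. Payload 3.1 kg.
Tool frame: the origin (TCP) lies on the centre line of the jaws, within the pads' length; the fingertips stand robot.tip_reach ahead of it and the grasp point (between the pads) lies 8 mm behind it (robot.tip_reach is the distance from the TCP to the fingertips, in m); z points along the fingers, y is the line along which they close (so a half turn about z gives the same grasp; the last joint's range is limited). The gripper opens to 87 mm and grips with 3 to 60 N. Pads are 19 mm wide; open, the fingers measure 117 mm over their backs; the gripper's body (75 mm by 190 mm) begins 51 mm behind the grasp point.
Start: joints at [-1.516, 0.527, 1.433, -0, 1.181, -0.178], TCP at [0.145, -0.608, 0.234] pointing down, gripper open.
Joint ranges: [-3.08, 3.08], [-0.75, 2.2], [0.22, 2.44], [-1.43, 4.57], [0, 2.65], [-2.85, 2.85]. Speed limits (rad/s): [2.79, 2.79, 3.14, 3.14, 3.14, 3.14].

INTERFACE

Orientations are given as a unit quaternion [x, y, z, w].
In Python, from rig import robot gives the robot as it stands.
- The arm moves only by the tool jog_arm, never from a script. Its argument "motion" is one flat list of numbers, 7 for each row, row after row: the shift along the tool's x, y, z scaled (see below), then the turn, a rotation vector about the tool's x, y, z scaled (see below), then the gripper's target within -1 to 1 (shut at 1, half-way at 0, fully open at -1). In form: [x, y, z, rx, ry, rz, hand, x, y, z, rx, ry, rz, hand, ...]. A call has 1 to 12 rows; each row shifts and turns the commanded pose from where the row before left it, along the tool's axes as they then stand; what a row does not reach is not made up. The controller multiplies each number of a shift by 4 cm and each number of a turn by 4 degrees. A row lasts 1/8 s, in which the tool goes at most 62.5 mm and 10.7 degrees, less where a joint would pass 70% of its speed; a pose out of reach is approached as far as the arm can. A call with a number of a shift or a turn outside -1 to 1 is refused whole. A call with a gripper value outside its range is refused whole. The fingers move at their own pace and stop on an object; "grip_force" is the grip in N (left out, the last holds). Time passes only in rows, so rows that do not move let the fingers close. It gives the time, the measured TCP pose, the force, the opening and the grip force at its end, in the units of the state.
- robot.get_obs(): the state, without advancing time (a new reading comes with each control period).
- robot.camera(name): name is "scene" or "top"; returns the picture (480x640x3 uint8, blue, green, red); there is no depth.
- robot.calibration(name): a dict with "fx", "fy", "cx", "cy" (pixels), "dist_coeffs" ([k1, k2, p1, p2, k3] as OpenCV has them; the pictures are not rectified), "R" (3x3) and "t" (3): a world point X has camera coordinates R X + t. Camera axes: x right, y down, z forward; pixel columns grow to the right and rows downward; lengths in m; the calibration is good to about 2 mm. A picture is of the moment at which its call begins. calibration takes no time and is no camera call.
- robot.hand_in(): hands the job in; it is judged then, once.
The state is a dict: "time": time; "q": joint angles; "joint_velocities": joint speeds; "joint_torque": joint torques, N m; "position": TCP position; "tool_rot": TCP orientation; "ft_force": force on the tool from outside, world axes, zero at the start; "moment": the same for the moment, N m; "grip_width": finger opening in m; "grip_force": force on a finger pad.
Only numpy, scipy, OpenCV 4.12 (cv2) and the standard library are available. Lean on these libraries where they do the work, as an engineer would, in place of code of your own. Each camera call takes 0.05 s, during which the arm holds its last target. There are 200 camera calls.

TASK

At the small hand press, turn the turntable anticlockwise (seen from above) by its upright post until it clicks with the lidded tin squarely under the plunger. Then flip the safety catch that bars the lever fully open, and pull the lever by its knob all the way forward to its stop, so that the plunger seats the lid fully. Keep the lever held there: finish while still holding it at its stop, with the tin in place and the catch left open, and without disturbing the other things on the worktop.

Things in the scene. Friction and masses are not known exactly. Their poses are not given: they have to be found in the camera images.
- press: grey hand press fixed to the worktop; round foot plate 180 mm across, column at its back (top 208 mm up), head 40 mm wide from x = 15 to 110 mm, 120 to 187 mm up. Origin: on the worktop, on the turntable's axis. x points from its front (robot's side) to the column, y to its left, z up; offsets below (mm) are in this frame
- turntable (a joint): aluminium disc, 168 mm across, top 30 mm up; carries the lidded tin (fixed on it). 0 = detent with the tin under the plunger: it centres itself over the last 3 degrees; passing the bump before it takes about 7 N at the post. Rises when turned anticlockwise, starts at -1.15 to -0.5, stops at -1.9 and 0.35 rad; stays where it is left
- post_grip (a point): grip point, 60 mm up, on the turntable's upright steel post (14 mm thick from 30 to 74 mm up, 17 mm head to 80 mm). It moves on a circle of 75 mm radius about the turntable's axis; with the turntable at 0 it stands 185 degrees anticlockwise from the press's x axis (x = -75, y = -7)
- catch (a joint): safety catch: steel shaft along x at y = -45, z = 192 (right of the head) with a 10 mm thick, 60 mm long bar that at 0 lies level to the right, in front of the lever, and bars it. Opening raises the bar and turns the thumb tab's top over to the left (+y). Stop at 1.35 rad, lever free from about 1.05. Friction about 1.5 N at the tab: stays where it is left
- catch_tab (a point): grip point on the catch's flat thumb tab, 40 mm from the shaft's axis; tab 10 mm along x, 8 mm thick, reaching 50 mm from the axis. Shut, it leans 35 degrees from upright to the right (point at x = 5, y = -68, z = 225); opening moves it in the y-z plane on a circle about y = -45, z = 192
- lever (a joint): lever, swings in the plane y = -88 about x = 35, z = 150. 0 = rest, leaning 0.35 rad back from upright; grows as it is pulled to the front (-x), stop at 1.0 (leaning 0.65 rad forward). Sprung: about 3 N at the knob at rest, rising to about 10 N at the stop with the lid pressed; flies back if let go. The shut catch stops it within 0.1 rad
- lever_knob: black knob on the lever's end, 26 mm in diameter, 44 mm long along the lever; origin at its centre, 160 mm from the lever's pivot (at rest x = 90, y = -88, z = 300). It can be pinched from above across y and then turns between the fingers as the lever swings
- lid (a joint): how far the flat aluminium lid (67 mm across, top 81 mm up) has been pressed down onto its tin: 0 = proud, 0.006 m = fully seated. Takes about 10 N, stays down. The plunger (axis x = 50, y = 0; black 40 mm foot with its own spring, 100 mm up at rest) reaches it at a lever angle of about 0.6 rad
- cone_penetrometer: obstacle, fixed: blue cone penetrometer, foot 325 x 226 mm, column 560 mm high; origin about the middle of its foot. To the right of it, some 0.45 m farther, stands a light blue vane tester of about the same height, also fixed
- timer_box: obstacle, fixed: black timer box just right of the press, 162 x 161 mm, 74 mm high; origin at the centre of its underside. The lever and its knob may overhang it
- stopwatch: bystander: black digital stop-watch, 74 x 61 x 17 mm; origin at the centre of its underside
- jar: bystander: clear sample jar with screw lid, 62 mm across, 78 mm high; origin at the centre of its underside
- funnel: bystander: small funnel standing on its mouth, 69 mm across, 70 mm high; origin at the centre of its underside
- tin_a: bystander: open moisture tin, 63 mm across, 41 mm high; origin at the centre of its underside
- jar_b: bystander: clear sample jar like the other, 62 mm across, 78 mm high; origin at the centre of its underside
- weight: bystander: brass weight with a knob, 29 mm across, 38 mm high; origin at the centre of its underside
- cutter_block: bystander: beech block, 48 x 105 x 24 mm; origin at the centre of its underside

How it is judged:
By the outcome, as a careful person would: the job done as asked, in the order asked, and still so for the second after the job is handed in, while the arm keeps its last pose, push and grip.
It also fails if it takes over 72 s, if anything falls off the work surface, if the arm or the gripper's body presses on something with over 40 N, if the wrist force passes 120 N, or if a joint passes its speed limit or range.

## Working session

There is one attempt and no reset: what is moved stays moved. The work goes in short steps, Python scripts to look and compute and a tool call to move; the robot and the scene stay as the last step left them, time stands still between calls to the robot, and variables do not carry over. Pictures are saved under pics/ and viewed, at most 10 in all, crops included, and the job is handed in when it is done.

Besides the shell and the picture viewer there is one more tool, called after ">>>" as name(argument=value, ...) on one line, values as JSON. jog_arm: Moves the arm, as the interface text tells. Shifts and turns lie within -1 to 1; 1 stands for 4 cm of shift or 4 degrees of turn. Its arguments: {"type":"object","properties":{"motion":{"type":"array","items":{"type":"number"}},"grip_force":{"type":"number"}},"required":["motion"]}

```bash
mkdir -p pics; ls
python3 - <<'E'
from rig import robot
import cv2
for n in("scene","top"):
    cv2.imwrite(f"pics/{n}0.png",robot.camera(n)); c=robot.calibration(n)
    print(n,{k:(v.tolist() if hasattr(v,'tolist') else v) for k,v in c.items()})
print(robot.tip_reach,robot.get_obs())
E
```

```text
pics
scene {'fx': 439.69146088501896, 'fy': 439.69146088501896, 'cx': 318.7782610178177, 'cy': 239.95431257893912, 'dist_coeffs': [-0.0746464210438326, 0.0, 0.0, 0.0, 0.0], 'R': [[-0.5069205536753171, -0.8619181086625812, -0.01134575784286023], [-0.44555928607751466, 0.2732692501751344, -0.8525261517975945], [0.7379081750811585, -0.4271078211274508, -0.5225614167541992]], 't': [0.40903033290353774, 0.31713754240792075, 0.8883562327678094]}
top {'fx': 577.6623084460706, 'fy': 577.6623084460706, 'cx': 322.23254288089083, 'cy': 240.71790189699757, 'dist_coeffs': [-0.16586598200497232, 0.0, 0.0, 0.0, 0.0], 'R': [[-0.02310125276132448, -0.9997291651552341, 0.0028157519201711754], [-0.9833251935780729, 0.022213833599680904, -0.18049406990660719], [0.18038263717859024, -0.0069384389328028696, -0.9835720422366999]], 't': [0.2215835784524026, 0.4776425428691427, 1.380118022534442]}
0.011 {'time': 0.1, 'q': array([-1.51548778e+00,  5.28395211e-01,  1.43379630e+00, -2.73058241e-05,
        1.18140062e+00, -1.78497802e-01]), 'joint_velocities': array([-0.00024307, -0.00197141, -0.00132116, -0.00028678,  0.00063428,
       -0.00021101]), 'joint_torque': array([-7.74001910e-05, -4.40983307e+01, -1.77150571e+01,  6.35022274e-02,
        5.33900759e-02, -4.64532332e-05]), 'position': array([ 0.14478722, -0.60732715,  0.23264891]), 'tool_rot': array([ 9.93173500e-01,  1.16642184e-01,  4.89377497e-05, -9.98617612e-04]), 'ft_force': array([-0.14930545, -0.38677905,  0.40671957]), 'moment': array([-0.00085075, -0.02423155,  0.02845768]), 'grip_force': 0.0, 'grip_width': 0.08728456446987658}
```

View pics/scene0.png

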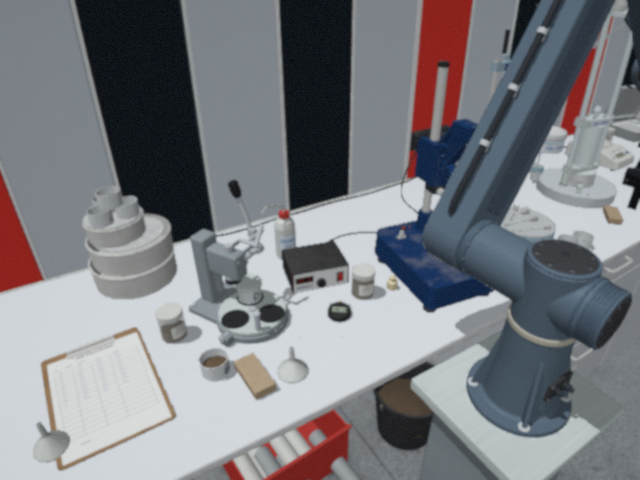

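View pics/top0.png

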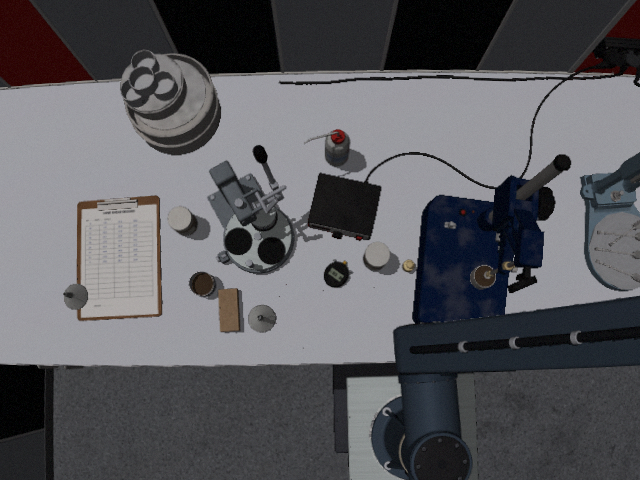

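The scene view shows the press at about (245,290), its knob at (235,188), and the penetrometer between it and the arm. In the top view the turntable is near (258,238) and the knob near (261,153). I'll zoom in on both.

Run:
```python
import cv2,numpy as np
a=cv2.imread("pics/top0.png")[140:290,190:340]; b=cv2.imread("pics/scene0.png")[170:350,170:320]
a=cv2.resize(a,(600,600),interpolation=cv2.INTER_CUBIC)[:, :]; 
cv2.imwrite("pics/ct.png",a)
cv2.imwrite("pics/cs.png",cv2.resize(b,(500,600),interpolation=cv2.INTER_CUBIC))
```

```text
(no output)
```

View pics/ct.png

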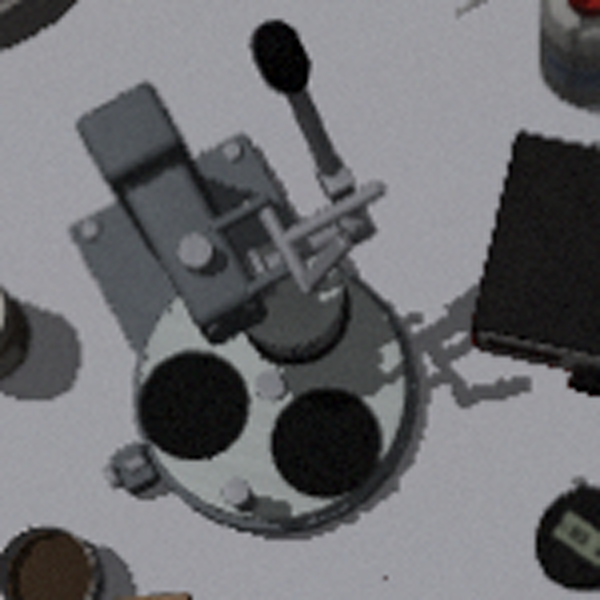

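View pics/cs.png

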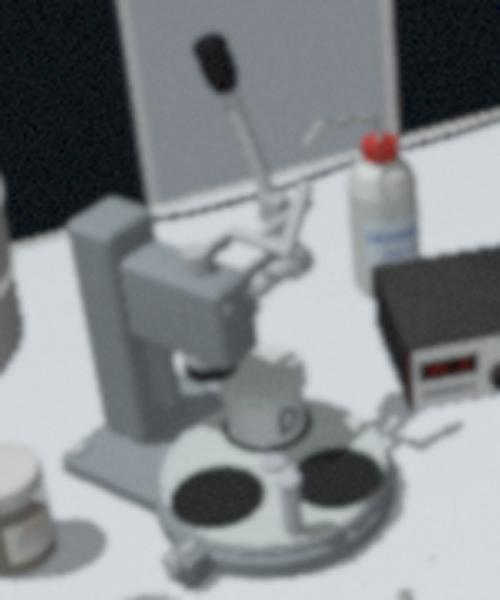

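The top crop shows the post head at crop (238,489), the axis bolt at (270,384), the knob at (281,57), the catch bar and tab near (310,230), and the tin right of the plunger. The scene crop shows the same parts: post (288,470), knob (216,63), tab tip (303,188).

```bash
cat > h.py <<'E'
from rig import robot
import cv2,numpy as np
def ray(n,uv):
    c=robot.calibration(n);K=np.array([[c["fx"],0,c["cx"]],[0,c["fy"],c["cy"]],[0,0,1.]])
    p=cv2.undistortPoints(np.array([[uv]],float),K,np.array(c["dist_coeffs"]))[0,0]
    R=np.array(c["R"]);o=-R.T@np.array(c["t"]);d=R.T@np.array([*p,1]);return o,d/np.linalg.norm(d)
def onz(n,uv,z):
    o,d=ray(n,uv);return o+d*(z-o[2])/d[2]
def tri(ut,us):
    o1,d1=ray("top",ut);o2,d2=ray("scene",us)
    s=np.linalg.lstsq(np.c_[d1,-d2],o2-o1,rcond=None)[0]
    a,b=o1+s[0]*d1,o2+s[1]*d2;return (a+b)/2,np.linalg.norm(a-b)
def proj(n,X):
    c=robot.calibration(n);K=np.array([[c["fx"],0,c["cx"]],[0,c["fy"],c["cy"]],[0,0,1.]])
    return cv2.projectPoints(np.array([X],float),cv2.Rodrigues(np.array(c["R"]))[0],np.array(c["t"],float),K,np.array(c["dist_coeffs"]))[0][0,0]
E
python3 - <<'E'
from h import *
np.set_printoptions(precision=4,suppress=True)
T=lambda x,y:(190+(x-1.5)/4,140+(y-1.5)/4); S=lambda x,y:(170+(x-1.2)/3.333,170+(y-1.2)/3.333)
K=tri(T(281,57),S(216,63));print("knob",K)
P=tri(T(238,489),S(288,466));print("posttop",P, onz("top",T(238,489),.08))
print("bolt",onz("top",T(270,384),.033),tri(T(270,384),S(278,465)))
print("tabtip?",tri(T(265,203),S(303,188)), tri(T(380,188),S(303,188)))
print("col corners z.208",[onz("top",T(*p),.208) for p in((78,125),(148,83),(191,158))])
print("barend z.192",onz("top",T(380,188),.192),onz("top",T(265,203),.23), onz("top",T(303,288),.23))
for nm,uv,z in(("jarB/l",(179,219),.078),("tin_a",(202,284),.041),("block",(230,310),.024),("funnel",(262,318),.04),("sw",(337,273),.017),("jar",(377,254),.078),("weight",(409,266),.03)):print(nm,onz("top",uv,z))
print("box",[onz("top",p,.074) for p in((321,174),(381,186),(370,238),(308,226))])
# disc bright mask
im=cv2.imread("pics/top0.png")
# yaw from knob & axis
E
```

```text
knob (array([0.6224, 0.3382, 0.2992]), np.float64(0.0004101075353415018))
posttop (array([0.4275, 0.3863, 0.0875]), np.float64(0.0011200157953443102)) [0.4284 0.3867 0.08  ]
bolt [0.501  0.3723 0.033 ] (array([0.5008, 0.3709, 0.0285]), np.float64(0.004288652914426294))
tabtip? (array([0.5495, 0.3331, 0.2345]), np.float64(0.04590492337759765)) (array([0.5786, 0.295 , 0.204 ]), np.float64(0.005522832053831887))
col corners z.208 [array([0.6173, 0.4616, 0.208 ]), array([0.6408, 0.4224, 0.208 ]), array([0.5961, 0.3976, 0.208 ])]
barend z.192 [0.5806 0.2932 0.192 ] [0.563  0.3538 0.23  ] [0.5149 0.3332 0.23  ]
jarB/l [0.538  0.5595 0.078 ]
tin_a [0.3817 0.5079 0.041 ]
block [0.3181 0.4412 0.024 ]
funnel [0.2963 0.3608 0.04  ]
sw [0.405  0.1756 0.017 ]
jar [0.4409 0.0804 0.078 ]
weight [ 0.4164 -0.003   0.03  ]
box [array([0.6443, 0.21  , 0.074 ]), array([0.6105, 0.0631, 0.074 ]), array([0.481 , 0.0954, 0.074 ]), array([0.5139, 0.2444, 0.074 ])]
```

Run:
```python
from h import *
np.set_printoptions(precision=3,suppress=True)
print("coltop",tri((562,162),(443,66)))
print("foot",[onz("top",p,.05) for p in((425,200),(415,322),(508,318),(505,205))])
print("knob",tri((545,205),(462,130)), "headfront",[onz("top",p,z) for p in((525,262),(522,288)) for z in(.2,.3,.4)])
A=np.array([.501,.372,0]);t=np.deg2rad(29);R=np.array([[np.cos(t),-np.sin(t),0],[np.sin(t),np.cos(t),0],[0,0,1]])
for nm,l in dict(tab=(5,-68,225),tip=(5,-73.7,233),barend=(5,-105,192),shaft0=(5,-45,192),knob=(90,-88,300),plungertop=(50,0,195),plug=(50,0,100),colc=(110,0,187),headf=(15,0,187)).items():
    X=A+R@np.array(l)/1000;a=proj("top",X);b=proj("scene",X);print(nm,X,"topcrop",(a-[190,140])*4+1.5,"scrop",(b-170)*3.333+1.2)
im=cv2.imread("pics/scene0.png")[20:340,360:560]
cv2.imwrite("pics/pen.png",cv2.resize(im,(375,600)))
```

```text
coltop (array([ 0.516, -0.192,  0.545]), np.float64(6.113744374743633e-05))
foot [array([ 0.579, -0.049,  0.05 ]), array([ 0.277, -0.008,  0.05 ]), array([ 0.279, -0.239,  0.05 ]), array([ 0.563, -0.253,  0.05 ])]
knob (array([ 0.472, -0.227,  0.388]), np.float64(0.022642095544972957)) headfront [array([ 0.396, -0.238,  0.2  ]), array([ 0.382, -0.201,  0.3  ]), array([ 0.368, -0.164,  0.4  ]), array([ 0.338, -0.226,  0.2  ]), array([ 0.329, -0.19 ,  0.3  ]), array([ 0.32 , -0.154,  0.4  ])]
tab [0.538 0.315 0.225] topcrop [337.134 247.401] scrop [301.839 194.034]
tip [0.541 0.31  0.233] topcrop [345.141 238.572] scrop [305.807 180.702]
barend [0.556 0.283 0.192] topcrop [399.405 229.518] scrop [335.824 211.021]
shaft0 [0.527 0.335 0.192] topcrop [305.896 282.312] scrop [285.946 248.682]
knob [0.622 0.339 0.3  ] topcrop [279.501  56.435] scrop [215.518  62.189]
plungertop [0.545 0.396 0.195] topcrop [196.031 253.11 ] scrop [194.877 257.957]
plug [0.545 0.396 0.1  ] topcrop [218.03  291.931] scrop [210.467 367.514]
colc [0.597 0.425 0.187] topcrop [147.646 168.045] scrop [132.399 245.27 ]
headf [0.514 0.379 0.187] topcrop [227.915 309.05 ] scrop [235.15  281.183]
```

View pics/pen.png

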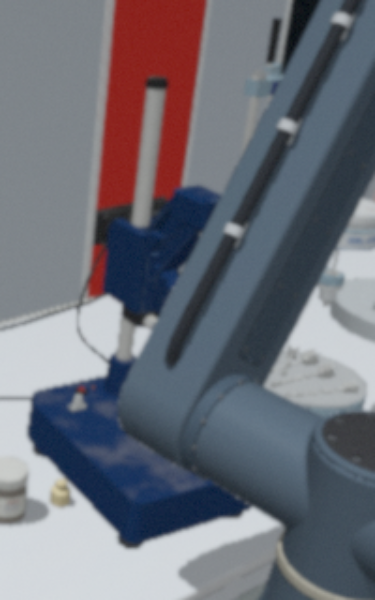

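>>> jog_arm(motion=[0,0,-1,0,0,0,0,0,0,-1,0,0,0,0,0,0,-1,0,0,0,0,0,0,-1,0,0,0,0,0,0,-1,0,0,0,0,0,0,-1,0,0,0,0,0,0,-1,0,0,0,0,0,0,-1,0,0,0,0,0,0,-1,0,0,0,0,0,0,0,0,0,0,0])

```text
time: 1.35
position: [0.1449, -0.6084, 0.597]
tool_rot: [0.993, 0.117, -0.0, 0.004]
ft_force: [-0.3, 0.9, -0.3]
grip_width: 0.0435
grip_force: 0.0
```

>>> jog_arm(motion=[0,-1,0,0,0,0,0,0,-1,0,0,0,0,0,0,-1,0,0,0,0,0,0.85,-0.03,0,0,0,-1,0,0.85,-0.03,0,0,0,-1,0,0.85,-0.03,0,0,0,-1,0,0.85,-0.03,0,0,0,-1,0,0.85,-0.03,0,0,0,-1,0,0.85,-0.03,0,0,0,-1,0,0.85,-0.03,0,0,0,-1,0,0.85,-0.03,0,0,0,-1,0,0.85,-0.03,0,0,0,-1,0])

```text
time: 2.85
position: [0.3747, -0.3331, 0.5913]
tool_rot: [0.908, 0.419, -0.0, -0.002]
ft_force: [0.5, -0.8, -0.7]
grip_width: 0.0433
grip_force: 0.0
```

>>> jog_arm(motion=[0.85,-0.03,0,0,0,-1,0,0.85,-0.03,0,0,0,-1,0,0.85,-0.03,0,0,0,-1,0,0.85,-0.03,0,0,0,-1,0,0.85,-0.03,0,0,0,-1,0,0.85,-0.03,0,0,0,-1,0,0.85,-0.03,0,0,0,-1,0,0.85,-0.03,0,0,0,-1,0,0.85,-0.03,0,0,0,-1,0,0.85,-0.03,0,0,0,-1,0,0.85,-0.03,0,0,0,-1,0,0.85,-0.03,0,0,0,-1,0])

```text
time: 4.35
position: [0.4868, 0.047, 0.5914]
tool_rot: [0.659, 0.752, -0.001, -0.002]
ft_force: [-0.6, 0.2, 0.5]
grip_width: 0.0437
grip_force: 0.0
```

>>> jog_arm(motion=[0.85,-0.03,0,0,0,-1,0,0.85,-0.03,0,0,0,-1,0,0.85,-0.03,0,0,0,-1,0,0.85,-0.03,0,0,0,-1,0,0.85,-0.03,0,0,0,-1,0,0.85,-0.03,0,0,0,-1,0,0.85,-0.03,0,0,0,-1,0,0.85,-0.03,0,0,0,-1,0,0.85,-0.03,0,0,0,-1,0,0,0,0,0,0,-1,0,0,0,0,0,0,-1,0,0,0,0,0,0,-1,0])

```text
time: 5.85
position: [0.3574, 0.3178, 0.5915]
tool_rot: [0.296, 0.955, -0.001, -0.001]
ft_force: [-0.6, -0.1, 1.2]
grip_width: 0.0438
grip_force: 0.0
```

>>> jog_arm(motion=[0,0,1,0,0,-0.97,0,0,0,1,0,0,-0.97,0,0,0,1,0,0,-0.97,0,0,0,1,0,0,-0.97,0,0,0,1,0,0,-0.97,0,0,0,1,0,0,-0.97,0,-0.35,0.5,1,0,0,0,0,-0.35,0.5,1,0,0,0,0,-0.35,0.5,1,0,0,0,0,-0.35,0.5,1,0,0,0,0,0,0,0.5,0,0,0,0,0,0,0,0,0,0,0])

```text
time: 7.35
position: [0.426, 0.3838, 0.1703]
tool_rot: [0.099, 0.995, -0.002, -0.003]
ft_force: [-0.4, -0.8, 0.0]
grip_width: 0.0434
grip_force: 0.0
```

Run:
```python
from h import *
np.set_printoptions(precision=4,suppress=True)
o=robot.get_obs();print(o["position"],o["tool_rot"],o["q"])
a=robot.camera("scene");t=robot.camera("top")
cv2.imwrite("pics/s1.png",np.hstack([cv2.resize(a[170:370,140:340],(400,400)),cv2.resize(t[170:320,170:320],(400,400))]))
```

```text
[0.426  0.3838 0.1703] [ 0.0987  0.9951 -0.0024 -0.0032] [ 0.5385  0.5422  1.6201 -0.      0.9874 -0.8346]
```

View pics/s1.png

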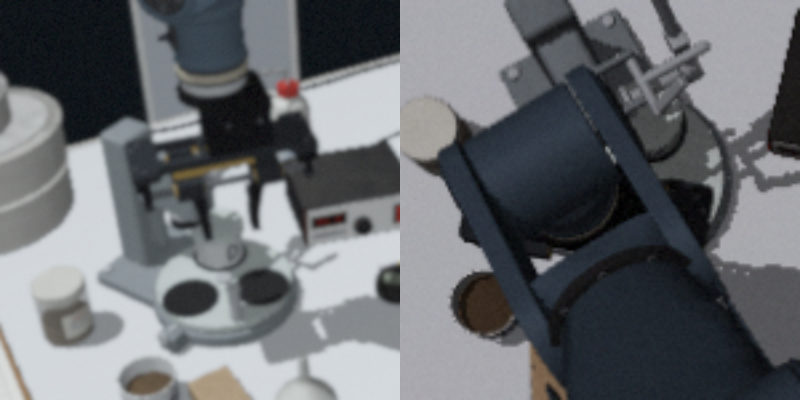

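>>> jog_arm(motion=[-0.03,0.08,0.98,0,0,0,0,0,0,0.98,0,0,0,0,0,0,0.7,0,0,0,0,0,0,0.29,0,0,0,0,0,0,0,0,0,0,0])

```text
time: 8.07
position: [0.4306, 0.3883, 0.056]
tool_rot: [0.099, 0.995, 0.0, 0.0]
ft_force: [-0.1, 0.3, 1.3]
grip_width: 0.0435
grip_force: 0.0
```

>>> jog_arm(motion=[0,0,0,0,0,0,1,0,0,0,0,0,0,1,0,0,0,0,0,0,1,0,0,0,0,0,0,1,0,0,0,0,0,0,1], grip_force=20)

```text
time: 8.7
position: [0.4306, 0.3883, 0.056]
tool_rot: [0.099, 0.995, 0.0, 0.0]
ft_force: [-0.0, -0.0, 2.7]
grip_width: 0.0142
grip_force: 20.0
```

>>> jog_arm(motion=[-0.005,-0.13,0,0,0,-1,1,-0.005,-0.13,0,0,0,-1,1,-0.005,-0.13,0,0,0,-1,1,-0.005,-0.13,0,0,0,-1,1,-0.005,-0.13,0,0,0,-1,1,-0.005,-0.13,0,0,0,-1,1,-0.005,-0.13,0,0,0,-1,1,-0.005,-0.13,0,0,0,-1,1,-0.005,-0.13,0,0,0,-1,1])

```text
time: 9.82
position: [0.4355, 0.3428, 0.056]
tool_rot: [-0.215, 0.977, 0.0, -0.0]
ft_force: [-1.6, 1.7, 4.5]
grip_width: 0.014
grip_force: 20.1
```

>>> jog_arm(motion=[-0.002,-0.065,0,0,0,-0.5,1,0,0,0,0,0,0,1])

```text
time: 10.07
position: [0.4366, 0.3405, 0.0559]
tool_rot: [-0.23, 0.973, 0.0, -0.0]
ft_force: [-2.8, 2.7, 4.7]
grip_width: 0.0141
grip_force: 20.1
```

>>> jog_arm(motion=[-0.002,-0.065,0,0,0,-0.5,1,0,0,0,0,0,0,1])

```text
time: 10.32
position: [0.4377, 0.3385, 0.0559]
tool_rot: [-0.247, 0.969, 0.0, -0.0]
ft_force: [-2.1, 3.6, 5.0]
grip_width: 0.0143
grip_force: 20.1
```

>>> jog_arm(motion=[-0.002,-0.065,0,0,0,-0.5,1,0,0,0,0,0,0,1])

```text
time: 10.58
position: [0.4395, 0.3353, 0.0559]
tool_rot: [-0.265, 0.964, -0.0, -0.0]
ft_force: [-1.7, 0.5, 5.5]
grip_width: 0.014
grip_force: 20.2
```

>>> jog_arm(motion=[-0.002,-0.065,0,0,0,-0.5,1,0,0,0,0,0,0,1])

```text
time: 10.82
position: [0.4408, 0.3331, 0.0559]
tool_rot: [-0.281, 0.96, -0.0, -0.0]
ft_force: [-2.2, -0.5, 5.3]
grip_width: 0.014
grip_force: 20.2
```

>>> jog_arm(motion=[-0.002,-0.065,0,0,0,-0.5,1,0,0,0,0,0,0,1])

```text
time: 11.08
position: [0.442, 0.3315, 0.0559]
tool_rot: [-0.298, 0.955, 0.0, -0.0]
ft_force: [-2.6, 0.9, 6.6]
grip_width: 0.0142
grip_force: 20.2
```

>>> jog_arm(motion=[0,0,0,0,0,0,0,0,0,0,0,0,0,0,0,0,0,0,0,0,0,0,0,-0.5,0,0,0,0,0,0,-1,0,0,0,0,0,0,-1,0,0,0,0,0,0,-1,0,0,0,0,0,0,-1,0,0,0,0,0,0,-1,0,0,0,0,-1,0,-1,0,0,0,0,-1,0,-1,0,0,0,0,-1,0,-1,0,0,0,0])

```text
time: 12.58
position: [0.5419, 0.3999, 0.3968]
tool_rot: [-0.298, 0.955, -0.0, 0.0]
ft_force: [1.1, 1.0, -0.4]
grip_width: 0.0435
grip_force: 0.0
```

Run:
```python
from h import *
np.set_printoptions(precision=4,suppress=True)
o=robot.get_obs();print(o["position"],o["tool_rot"],o["q"])
a=robot.camera("scene");t=robot.camera("top")
cv2.imwrite("pics/sfull.png",a);cv2.imwrite("pics/tfull.png",t)
cv2.imwrite("pics/s2.png",np.hstack([cv2.resize(a[200:350,170:320],(400,400),interpolation=2),cv2.resize(t[170:320,190:340],(400,400),interpolation=2)]))
```

```text
[0.5419 0.3999 0.3968] [-0.2978  0.9546 -0.0001  0.    ] [ 0.4703  0.4773  1.0709 -0.0002  1.5933 -1.7053]
```

View pics/s2.png

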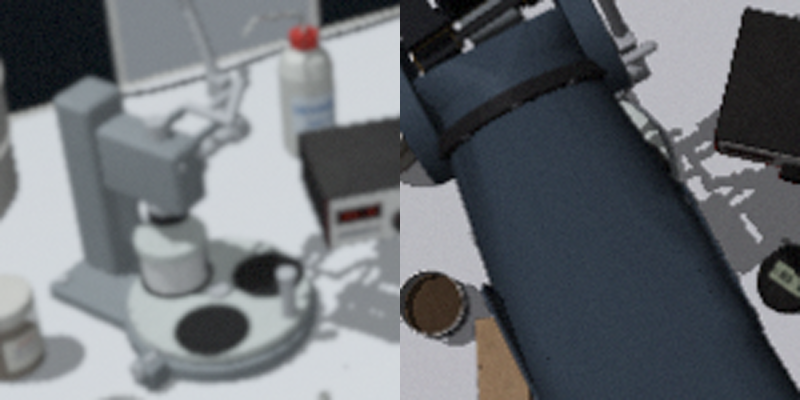

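The tin now sits under the plunger and the post is at scene pixel (277.6,301). I'll check its angle and work out the tab approach.

Run:
```python
from h import *
np.set_printoptions(precision=4,suppress=True)
A=np.array([.501,.372,0]);t=np.deg2rad(29)
X=onz("scene",(277.4,301.0),.08);print(X,np.rad2deg(np.arctan2(*(X-A)[1::-1]))%360-29-185, np.linalg.norm((X-A)[:2]))
R=np.array([[np.cos(t),-np.sin(t),0],[np.sin(t),np.cos(t),0],[0,0,1]])
for a in(35,0,-20,-42.3):
  a=np.deg2rad(a)
  for r in(40,50):
    l=np.array([5,-45-r*np.sin(a),192+r*np.cos(a)]);print(np.rad2deg(a),r,l,A+R@l/1000)
```

```text
[0.4385 0.3283 0.08  ] 0.9420544113488631 0.07628017385880798
35.0 40 [  5.     -67.9431 224.7661] [0.5383 0.315  0.2248]
35.0 50 [  5.     -73.6788 232.9576] [0.5411 0.31   0.233 ]
0.0 40 [  5. -45. 232.] [0.5272 0.3351 0.232 ]
0.0 50 [  5. -45. 242.] [0.5272 0.3351 0.242 ]
-20.0 40 [  5.     -31.3192 229.5877] [0.5206 0.347  0.2296]
-20.0 50 [  5.     -27.899  238.9846] [0.5189 0.35   0.239 ]
-42.3 40 [  5.     -18.0795 221.5852] [0.5141 0.3586 0.2216]
-42.3 50 [  5.     -11.3494 228.9816] [0.5109 0.3645 0.229 ]
```

>>> jog_arm(motion=[0,0,0,0,0,0.71,0,0,0,0,0,0,0.71,0,0.6,-0.88,0,0,0,0,0,0.6,-0.88,0,0,0,0,0,0,0,0,0,0,0,0,0,0,1,0,0,0,0,0,0,1,0,0,0,0,0,0,0.75,0,0,0,0,0,0,0,0,0,0,0])

```text
time: 13.8
position: [0.5309, 0.3144, 0.282]
tool_rot: [-0.25, 0.968, -0.0, -0.004]
ft_force: [0.9, -0.1, 0.3]
grip_width: 0.0438
grip_force: 0.0
```

Run:
```python
from h import *
np.set_printoptions(precision=4,suppress=True)
o=robot.get_obs();print(o["position"],o["tool_rot"],o["q"])
a=robot.camera("scene");t=robot.camera("top")
cv2.imwrite("pics/s3.png",np.hstack([cv2.resize(a[170:290,190:310],(400,400),interpolation=2),cv2.resize(t[130:250,210:330],(400,400),interpolation=2)]))
```

```text
[0.5309 0.3144 0.282 ] [-0.2505  0.9681 -0.0003 -0.004 ] [ 0.3537  0.471   1.3907  0.0003  1.2879 -1.7236]
```

View pics/s3.png

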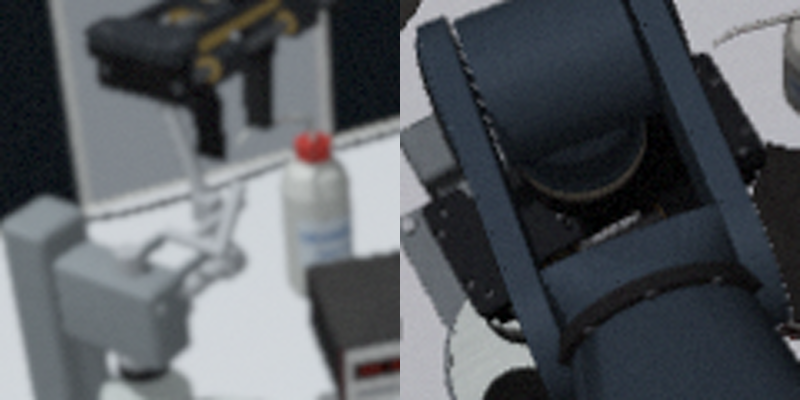

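>>> jog_arm(motion=[-0.04,0,0.7,0,0,0,0,0,0,0.7,0,0,0,0,0,0,0,0,0,0,0,0,0,0,0,0,0,0])

```text
time: 14.4
position: [0.536, 0.3161, 0.2316]
tool_rot: [-0.25, 0.968, 0.0, 0.002]
ft_force: [-0.2, -0.6, 0.6]
grip_width: 0.0433
grip_force: 0.0
```

>>> jog_arm(motion=[0.07,0,0.12,0,0,0,0,0,0.12,0,0,0,0,0,0,0.12,0,0,0,0,0,0,0.12,0,0,0,0,0,0,0.12,0,0,0,0,0,0,0.12,0,0,0,0,0,0,0.12,0,0,0,0,0,0,0.12,0,0,0,0,0,0,0.12,0,0,0,0,0])

```text
time: 15.52
position: [0.5133, 0.3481, 0.2246]
tool_rot: [-0.25, 0.968, 0.0, -0.0]
ft_force: [0.2, -1.4, 0.9]
grip_width: 0.0436
grip_force: 0.8
```

>>> jog_arm(motion=[0,0.12,0,0,0,0,0,0,0.12,0,0,0,0,0,0,0,0,0,0,0,0])

```text
time: 15.9
position: [0.5087, 0.3566, 0.2245]
tool_rot: [-0.25, 0.968, 0.0, -0.0]
ft_force: [0.3, 0.5, 0.5]
grip_width: 0.0433
grip_force: 0.6
```

>>> jog_arm(motion=[0,0.1,0,0,0,0,0,0,0,0,0,0,0,0])

```text
time: 16.15
position: [0.5069, 0.3598, 0.2246]
tool_rot: [-0.25, 0.968, 0.0, -0.0]
ft_force: [0.1, -1.9, 0.3]
grip_width: 0.0435
grip_force: 0.6
```

>>> jog_arm(motion=[0,0.07,0,0,0,0,0,0,0,0,0,0,0,0])

```text
time: 16.4
position: [0.5055, 0.3623, 0.2248]
tool_rot: [-0.25, 0.968, 0.0, -0.0]
ft_force: [0.6, -1.5, 0.3]
grip_width: 0.0434
grip_force: 0.7
```

>>> jog_arm(motion=[0,0.05,0,0,0,0,0,0,0,0,0,0,0,0])

```text
time: 16.65
position: [0.5046, 0.364, 0.2248]
tool_rot: [-0.25, 0.968, 0.0, 0.0]
ft_force: [1.3, -1.7, 0.3]
grip_width: 0.0436
grip_force: 0.7
```

>>> jog_arm(motion=[0,0.05,0,0,0,0,0,0,0,0,0,0,0,0])

```text
time: 16.9
position: [0.5041, 0.3651, 0.2249]
tool_rot: [-0.25, 0.968, -0.001, 0.0]
ft_force: [1.4, -4.1, 0.3]
grip_width: 0.0436
grip_force: 1.8
```

>>> jog_arm(motion=[0,-0.06,0,0,0,0,0,0,0,-0.9,0,0,0,0,0,0,-0.9,0,0,0,-0.2,0,0,-0.9,0,0,0,-0.4,0,0,-0.9,0,0,0,-0.4,0,0,-0.9,0,0,0,-0.4,-0.75,-0.67,0,0,0,0,-0.4,-0.75,-0.67,0,0,0,0,-0.4,-0.75,-0.67,0,0,0,0,-0.4,0,0,0,0,0,0,-0.4,0,0,0,0,0,0,-0.4])

```text
time: 18.27
position: [0.6217, 0.3374, 0.4042]
tool_rot: [-0.251, 0.968, 0.001, -0.001]
ft_force: [-0.9, -0.1, 0.3]
grip_width: 0.061
grip_force: 0.0
```

Run:
```python
from h import *
np.set_printoptions(precision=4,suppress=True)
o=robot.get_obs();print(o["position"],o["tool_rot"],o["q"])
a=robot.camera("scene");t=robot.camera("top")
cv2.imwrite("pics/s4.png",np.hstack([cv2.resize(a[120:280,170:330],(400,400),interpolation=2),cv2.resize(t[110:230,190:310],(400,400),interpolation=2)]))
```

```text
[0.6217 0.3374 0.4042] [-0.2506  0.9681  0.0008 -0.001 ] [ 0.3389  0.5341  0.9548  0.0018  1.6545 -1.7384]
```

View pics/s4.png

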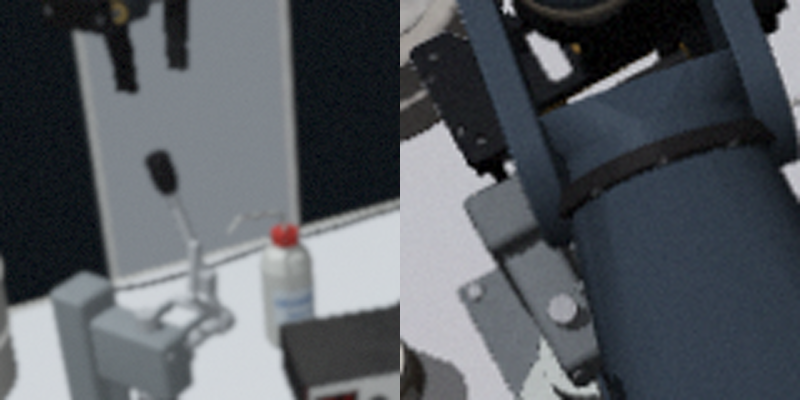

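The bar now stands upright at crop (195,255) with the tab over to the left, so the catch is open. The fingers straddle the knob from above.

>>> jog_arm(motion=[0,0,0.92,0,0,0,-0.4,0,0,0.92,0,0,0,-0.4,0,0,0.9,0,0,0,-0.4,0,0,0,0,0,0,-0.4,0,0,0,0,0,0,-0.4])

```text
time: 19.0
position: [0.6229, 0.3376, 0.2972]
tool_rot: [-0.251, 0.968, 0.0, 0.001]
ft_force: [1.0, -0.1, 0.8]
grip_width: 0.0608
grip_force: 0.0
```

>>> jog_arm(motion=[0,0,0,0,0,0,1,0,0,0,0,0,0,1,0,0,0,0,0,0,1,0,0,0,0,0,0,1,0,0,0,0,0,0,1], grip_force=35)

```text
time: 19.62
position: [0.6218, 0.3383, 0.2954]
tool_rot: [-0.251, 0.968, 0.002, -0.0]
ft_force: [-2.7, 4.0, 2.1]
grip_width: 0.0246
grip_force: 35.0
```

>>> jog_arm(motion=[0.385,0,-0.12,0,0,0,1,0.4,0,-0.08,0,0,0,1,0.4,0,-0.04,0,0,0,1,0,0,0,0,0,0,1])

```text
time: 20.12
position: [0.5813, 0.3161, 0.305]
tool_rot: [-0.251, 0.968, 0.002, 0.002]
ft_force: [1.1, 6.6, -3.0]
grip_width: 0.025
grip_force: 35.0
```

>>> jog_arm(motion=[0.405,0,0,0,0,0,1,0.4,0,0.04,0,0,0,1,0.4,0,0.08,0,0,0,1,0,0,0,0,0,0,1])

```text
time: 20.62
position: [0.5402, 0.2935, 0.3014]
tool_rot: [-0.25, 0.968, 0.003, 0.004]
ft_force: [1.9, 9.0, 0.9]
grip_width: 0.0245
grip_force: 35.0
```

>>> jog_arm(motion=[0.385,0.03,0.12,0,0,0,1,0.375,0,0.16,0,0,0,1,0,0,0,0,0,0,1])

```text
time: 21.0
position: [0.515, 0.2798, 0.292]
tool_rot: [-0.25, 0.968, 0.003, 0.007]
ft_force: [3.3, 8.2, 7.3]
grip_width: 0.0246
grip_force: 35.0
```

>>> jog_arm(motion=[0.355,0.02,0.195,0,0,0,1,0,0,0,0,0,0,1,0,0,0,0,0,0,1])

```text
time: 21.38
position: [0.5031, 0.2733, 0.2852]
tool_rot: [-0.25, 0.968, 0.002, 0.007]
ft_force: [0.9, 5.4, 12.3]
grip_width: 0.0244
grip_force: 34.9
```

```bash
cat > st.py <<'E'
from h import *
np.set_printoptions(precision=4,suppress=True)
o=robot.get_obs();t=np.deg2rad(29);R=np.array([[np.cos(t),-np.sin(t),0],[np.sin(t),np.cos(t),0],[0,0,1]])
from scipy.spatial.transform import Rotation as Q
g=o["position"]-Q.from_quat(o["tool_rot"]).as_matrix()[:,2]*.008
l=R.T@(g-[.501,.372,0]);print("local",l*1000,"F",R.T@o["ft_force"])
v=l-[.035,0,.15];print("lever",.35+np.arctan2(-v[0],v[2]),"r",np.hypot(v[0],v[2]),o["time"],o["grip_width"])
E
python3 st.py
```

```text
local [-46.0915 -87.3188 293.2471] F [ 3.361   4.3046 12.302 ]
lever 0.865116386954927 r 0.16460729342802607 21.375 0.024395380442333393
```

>>> jog_arm(motion=[0.35,0.02,0.2,0,0,0,1,0,0,0,0,0,0,1,0,0,0,0,0,0,1])

```text
time: 21.75
position: [0.4915, 0.267, 0.2773]
tool_rot: [-0.25, 0.968, 0.001, 0.008]
ft_force: [3.3, 5.5, 11.0]
grip_width: 0.0246
grip_force: 34.9
```

>>> jog_arm(motion=[0.12,0,0.09,0,0,0,1,0,0,0,0,0,0,1,0,0,0,0,0,0,1])

```text
time: 22.12
position: [0.4875, 0.2648, 0.2741]
tool_rot: [-0.25, 0.968, 0.002, 0.008]
ft_force: [2.8, 5.5, 12.4]
grip_width: 0.0245
grip_force: 34.9
```

```bash
python3 st.py
```

```text
local [-63.9363 -87.1927 282.1351] F [ 5.108   3.4794 12.3852]
lever 0.9927011947407626 r 0.1650698852784017 22.125 0.024531466978297528
```

>>> jog_arm(motion=[0.08,0,0.06,0,0,0,1,0,0,0,0,0,0,1,0,0,0,0,0,0,1])

```text
time: 22.5
position: [0.4847, 0.2633, 0.2718]
tool_rot: [-0.25, 0.968, 0.002, 0.008]
ft_force: [2.1, 4.1, 13.6]
grip_width: 0.0246
grip_force: 34.9
```

>>> jog_arm(motion=[0.08,0,0.06,0,0,0,1,0,0,0,0,0,0,1,0,0,0,0,0,0,1])

```text
time: 22.88
position: [0.4837, 0.2627, 0.2708]
tool_rot: [-0.25, 0.968, 0.002, 0.011]
ft_force: [2.3, 6.5, 17.1]
grip_width: 0.0247
grip_force: 34.9
```

```bash
python3 st.py
```

```text
local [-68.3298 -87.1676 278.7979] F [ 5.1548  4.547  17.0703]
lever 1.0261193161764943 r 0.1651239780964104 22.875 0.024698112293692797
```

>>> jog_arm(motion=[0.08,0,0.06,0,0,0,1,0,0,0,0,0,0,1,0,0,0,0,0,0,1,0,0,0,0,0,0,1])

```text
time: 23.38
position: [0.4835, 0.2625, 0.2705]
tool_rot: [-0.25, 0.968, 0.003, 0.015]
ft_force: [4.1, 8.3, 23.2]
grip_width: 0.0245
grip_force: 34.9
```

```bash
python3 st.py
python3 - <<'E'
from h import *
a=robot.camera("scene")
cv2.imwrite("pics/s5.png",cv2.resize(a[190:340,160:360],(800,600),interpolation=2))
E
```

```text
local [-68.6324 -87.2206 278.4619] F [ 7.6019  5.2812 23.2392]
lever 1.028823517719427 r 0.16505194323477757 23.375 0.024468381697304226
```

View pics/s5.png

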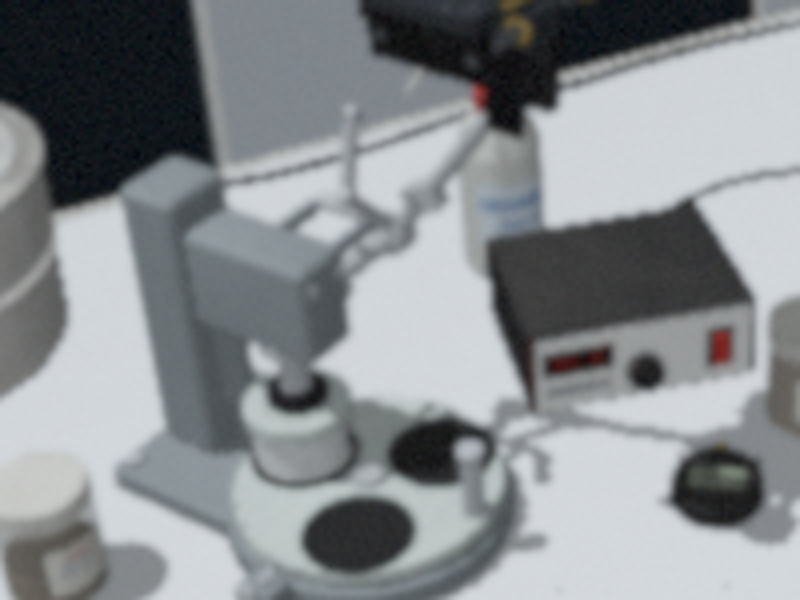

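The plunger is down on the lid, centred at crop (300,390). The bar stands upright at (348,150), so the catch is still open. The lever is held at its stop: the last step raised the force with no movement.

```bash
python3 -c "
from rig import robot
print(robot.hand_in())"
```

```text
the job is handed in; nothing more can be done
None
```

I handed the job in at about 23 s, with the turntable turned until the tin sat under the plunger, the catch flipped to its stop, and the lever still held at its forward stop, pressing the lid; the hand-in returned no verdict.

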